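# Right the fallen panel rest and lean the tall panel on it

### The job

The panel rest, a grey L-shaped stand, has fallen on its back on the assembly bench. Stand it up again on its foot, then take the tall panel from the slotted rack and lean it back against the rest's upright, right way up and roughly centred, with its lower edge on the foot close behind the low ridge. Leave the short panels and everything else on the bench where they are.

Things in the scene. Friction and masses are not known exactly. Their poses are not given: they have to be found in the camera images.
- rest: grey L-shaped stand, 0.65 kg, loose. As it stands: foot 100 long (x 0 to 100), 100 wide (y), 12 thick; upright at x 0 to 8, 100 wide, top at z 115; ridge across the foot at x 62 to 70, 10 high. Origin: middle of the heel edge (rear of underside), on the bench even when fallen. It starts on its back: own x (foot) up, own z (upright) level, roughly towards the robot
- rest_seat (a point): point on the foot's top, 53 from the rest's back face and 9 behind the ridge, midway across: where the middle of the leaning panel's lower edge belongs; axes as the rest
- rest_foot_end (a point): middle of the foot's free end, on its inner (top) side, 100 from the heel; axes as the rest
- rack: fixed wooden rack 160 (x) by 110 (y) and 46 high with three slots across it at x = -45, 0 and 45, each 13 wide, slot floor 10 above the bench; origin under its centre. Its x is the normal of the panels in it
- tall_panel: the tall aluminium panel standing in one of the rack's slots: 10 thick (x), 64 wide (y), 170 tall (z), 0.25 kg, a dark rectangular window on both faces; origin at the centre of its lower edge face, z up
- tall_panel_top (a point): middle of the tall panel's top edge, 170 above its origin; axes as the panel
- short_panel_a: short panel in the rack: the same 10 thick and 64 wide as the tall panel but only 105 tall, one round dark window; origin at the centre of its lower edge. To be left in its slot
- short_panel_b: short panel in the rack: the same 10 thick and 64 wide as the tall panel but only 105 tall, one round dark window; origin at the centre of its lower edge. To be left in its slot
- screwdriver: black-handled screwdriver about 190 long lying between rest and rack, pointing roughly along world x; origin under its middle. To be left alone
- wrench: steel open wrench about 170 long lying across the bench beyond the work area on the left; origin under its middle. To be left alone
- jar: clear closed jar with steel cap, diameter 60, height 70, standing beyond the middle of the bench; origin under its centre. To be left alone
- can: white can, diameter 54, height 130, standing beyond the work area on the right; origin under its centre. To be left alone
- mug: white mug, diameter 80, height 90, standing far left; origin under its centre. To be left alone
- bearing: steel bearing ring, outer diameter 64, height 18, lying far right; origin under its centre. To be left alone

How it is judged:
On the way:
1. the rest stands upright on its foot (angle between rest's own z axis and vertical below 0.06 rad and height (world z) of rest below 0.006 m and angular speed of rest below 0.2 rad/s), for 0.2 s.
At the end, for the whole second after the job is handed in: Rest upright on its foot (within 0.06 rad); tall panel on it, still, tilted back 0.2 to 0.5 rad, top at the upright, lower edge on the foot with its middle 36 to 62 mm from the rest's back face, within 25 mm of its centre line, square within 0.2 rad (angle between rest's own z axis and vertical below 0.06 rad and height (world z) of rest below 0.006 m and x of tall_panel in the frame of rest between 0.036 and 0.062 m and y of tall_panel in the frame of rest between -0.025 and 0.025 m and z of tall_panel in the frame of rest below 0.019 m and angle between tall_panel's own z axis and vertical between 0.2 and 0.5 rad and x of tall_panel_top in the frame of rest below 0.012 m and angle between the y axis of tall_panel and the y axis of rest, either way round below 0.2 rad and contact force between tall_panel and rest above 0.3 N and linear speed of each of tall_panel, rest below 0.01 m/s); the robot touches nothing.
It fails at once if a short panel is pulled from its slot or pushed over (moved more than 20 mm) (distance of any of short_panel_a, short_panel_b from where it was at the start of the episode above 0.02 m).
It fails at once if another thing on the bench is moved more than 40 mm (distance of any of screwdriver, wrench, jar, can, mug, bearing from where it was at the start of the episode above 0.04 m).
It also fails if it takes over 53 s, if anything falls off the work surface, if the arm or the gripper's body presses on something with over 40 N, if the wrist force passes 120 N, or if a joint passes its speed limit or range.

### The arm

A 6-joint arm with a two-finger parallel gripper is mounted at the origin on the work surface. World frame = base frame: x ahead of the robot, y to its left, z up, the work surface at z = 0. Lengths are in m, angles in rad, forces in N, time in s.
With the tool pointing down it reaches from about 0.375 to 0.925 m from the base axis. Payload 5.7 kg.
Tool frame: the origin (TCP) lies at the very end of the fingers, on their centre line; the grasp point (between the pads) lies robot.grip_point_offset behind it (robot.grip_point_offset is the distance from the TCP to the grasp point, in m); x points along the fingers, z is the direction in which the jaws open and shut, and the axes are right-handed (so a half turn about x gives the same grasp; the last joint's range is limited). The gripper opens to 85 mm and grips with 20 to 120 N. Pads are 22 mm wide; open, the fingers measure 114 mm over their backs; the gripper's body (76 mm by 85 mm) begins 54 mm behind the grasp point. The pads swing forward as they close: fully open they stand 13 mm farther back than shut.
Start: joints at [-0.115, 0.359, 1.51, -0, 1.272, -0.115], TCP at [0.6, -0, 0.209] pointing down, gripper open.
Joint ranges: [-2.97, 2.97], [-1.01, 2.36], [0.21, 2.38], [-0.96, 4.11], [0.2, 2.71], [-2.98, 2.98]. Speed limits (rad/s): [2.39, 2.39, 3.14, 3.14, 3.14, 3.14].

### API

Orientations are given as a unit quaternion [x, y, z, w].
In Python, from bench import telemetry, viewer, robot gives the robot as it stands.
- The arm moves only by the tool drive_tool, never from a script. Its argument "steps" is a list that holds one entry, the list of rows, each a list of 6 numbers: the shift along the world's x, y, z in cm, then the turn, a rotation vector about the world's x, y, z in degrees. A call has 1 to 8 rows; each row shifts and turns the commanded pose from where the row before left it; what a row does not reach is not made up. A row lasts 1/12 s, in which the tool goes at most 41.7 mm and 7.16 degrees, less where a joint would pass 70% of its speed; a pose out of reach is approached as far as the arm can. A call with a gripper value outside its range is refused whole. "jaw" is the gripper's target within -1 to 1 (fully open at 1, half-way at 0, shut at -1), set as the call begins (left out, the last holds). The fingers move at their own pace and stop on an object; "grip_force" is the grip in N (left out, the last holds). Time passes only in rows, so rows that do not move let the fingers close. It gives the time, the measured TCP pose, the force and the opening at its end, in the units of the state.
- telemetry.sense(): the state, without advancing time (a new reading comes with each control period).
- viewer.capture(name): name is "scene" or "side" or "wrist"; returns (picture, depth): 384x512x3 uint8, red, green, blue; 384x512 float32, m along the optical axis (not along the pixel's ray), 0 where there is no reading.
- viewer.get_calibration(name): a dict with "K" (3x3 intrinsics, pixels), "view" (4x4, takes a point from world to camera coordinates); the wrist camera has in their place "mount" (4x4, takes a point from camera to tool coordinates, whose origin is the TCP and whose axes are the tool frame's). Camera axes: x right, y up, looking along -z (the intrinsics and any distortion apply to the point x, -y, -z); pixel columns grow to the right and rows downward; lengths in m; the calibration is good to about 2 mm. A picture is of the moment at which its call begins: read the wrist's pose just before it. get_calibration takes no time and is no camera call.
- robot.hand_in(): hands the job in, once; it reports no verdict.
Trained networks look in the newest picture that a camera, given by its name, has taken for a name from the list of things; names that differ only in an ending like _2 or _b are one class to them, and where a whole thing is asked for, a point or a joint stands for the part that bears it (a point fixed in the world has none). Each returns a list of dicts, best first, with "conf" (0 to 1); they miss things now and then, are a little off and sometimes report something else, mostly with a low value. They report only what shows in the picture. A call takes as long as a camera call.
- viewer.spot_in(name, camera): "rect" ([centre column, centre row, width, height] as shares, 0 to 1, of the picture: columns of its width, rows of its height, round what is visible of it).
- viewer.regions_of(name, camera): "region" (384x512 bool, what is visible of it) and "rect" ([centre column, centre row, width, height] as shares, 0 to 1, of the picture: columns of its width, rows of its height, round what is visible of it).
- viewer.place_of(name, camera): "location" ([row, column] as shares, 0 to 1, of the picture: columns of its width, rows of its height: a listed point, or the origin of a listed thing).
The state is a dict: "time": time; "joint_pos": joint angles; "qd": joint speeds; "effort": joint torques, N m; "tcp_pos": TCP position; "ee_rot": TCP orientation; "ft_force": force on the tool from outside, world axes, zero at the start; "torque": the same for the moment, N m; "opening": finger opening in m.
Only numpy, scipy, OpenCV 4.12 (cv2) and the standard library are available. Lean on these libraries where they do the work, as an engineer would, in place of code of your own. Each camera call takes 0.05 s, during which the arm holds its last target. There are 200 camera calls.

## Working session

There is one attempt and no reset: what is moved stays moved. The work goes in short steps, Python scripts to look and compute and a tool call to move; the robot and the scene stay as the last step left them, time stands still between calls to the robot, and variables do not carry over. Pictures are saved under pics/ and viewed, about 8 in all and at most 12, crops included, and the job is handed in when it is done.

Besides the shell and the picture viewer there is one more tool, called after ">>>" as a command line: name --argument value ..., lists and objects as JSON in quotes. drive_tool: Moves the arm, as the interface text tells. Its arguments: {"type":"object","properties":{"steps":{"type":"array","items":{"type":"array","items":{"type":"array","items":{"type":"number"}}}},"jaw":{"type":"number"},"grip_force":{"type":"number"}},"required":["steps"]}

```bash
ls; mkdir -p pics; cat > h.py <<'E'
import numpy as np, cv2
from scipy.spatial.transform import Rotation as R
from bench import telemetry, viewer, robot
def T_tool():
    s=telemetry.sense();T=np.eye(4);T[:3,:3]=R.from_quat(s['ee_rot']).as_matrix();T[:3,3]=s['tcp_pos'];return T
def cap(n):
    T=T_tool();p,d=viewer.capture(n);c=viewer.get_calibration(n)
    C=T@np.array(c['mount']) if 'mount' in c else np.linalg.inv(np.array(c['view']))
    return p,d,np.array(c['K']),C   # C: cam->world
def ray(px,K,C):
    u,v=px;a=np.array([(u-K[0,2])/K[0,0],-(v-K[1,2])/K[1,1],-1.]);return C[:3,3],C[:3,:3]@a
def pt(px,d,K,C):
    o,r=ray(px,K,C);return o+r*d
def cloud(d,K,C,mask):
    v,u=np.nonzero(mask&(d>0));z=d[v,u]
    a=np.stack([(u-K[0,2])/K[0,0],-(v-K[1,2])/K[1,1],-np.ones(len(u))],1)*z[:,None]
    return a@C[:3,:3].T+C[:3,3]
def tri(rs):
    A=np.zeros((3,3));b=np.zeros(3)
    for o,r in rs:
        r=r/np.linalg.norm(r);P=np.eye(3)-np.outer(r,r);A+=P;b+=P@o
    return np.linalg.solve(A,b)
E
cat > m1.py <<'E'
from h import *
ims=[];res={}
for n in ['scene','side']:
    p,d,K,C=cap(n);ims.append(p);cv2.imwrite(f'pics/{n}.png',p[...,::-1])
    print(n,'cam at',C[:3,3].round(3),'depth ok',(d>0).mean().round(2))
    for t in ['rest','rest_seat','rest_foot_end','rack','tall_panel','tall_panel_top','screwdriver']:
        l=viewer.place_of(t,n)
        if not l: print(t,'none');continue
        v,u=np.array(l[0]['location'])*[384,512]
        z=d[min(int(v),383),min(int(u),511)]
        res.setdefault(t,[]).append(ray((u,v),K,C))
        print(t,round(l[0]['conf'],2),'px',int(u),int(v),'depthpt',pt((u,v),z,K,C).round(3))
    for t in ['rest','tall_panel','short_panel_a','screwdriver','rack']:
        for k,g in enumerate(viewer.regions_of(t,n)[:3]):
            P=cloud(d,K,C,g['region'])
            if len(P)>20: print(' reg',t,k,round(g['conf'],2),len(P),'lo',np.percentile(P,3,0).round(3),'hi',np.percentile(P,97,0).round(3))
for t,r in res.items():
    if len(r)==2: print('TRI',t,tri(r).round(3))
cv2.imwrite('pics/both.png',np.vstack(ims)[...,::-1][:, :])
E
python3 m1.py; python3 -c "
import cv2;from h import *
print({k:np.round(v,3) for k,v in telemetry.sense().items()},robot.grip_point_offset)
a=cv2.imread('pics/scene.png');b=cv2.imread('pics/side.png');cv2.imwrite('pics/v1.png',cv2.resize(np.hstack([a,b]),(800,300)))"
```

```text
pics
scene cam at [ 1.065 -0.491  1.065] depth ok 1.0
rest 0.95 px 191 249 depthpt [ 1.065 -0.491  1.065]
rest_seat 0.69 px 191 236 depthpt [ 0.555 -0.236  0.101]
rest_foot_end 0.97 px 189 232 depthpt [ 0.49  -0.207  0.005]
rack 0.56 px 282 168 depthpt [0.675 0.005 0.296]
tall_panel 0.52 px 280 169 depthpt [ 0.674 -0.003  0.301]
tall_panel_top 0.56 px 287 134 depthpt [0.532 0.195 0.181]
screwdriver 0.54 px 248 208 depthpt [ 0.558 -0.009 -0.001]
 reg rest 0 0.71 1243 lo [ 0.445 -0.304  0.004] hi [ 0.569 -0.191  0.102]
 reg rest 1 0.49 189 lo [ 0.472 -0.012  0.013] hi [0.56  0.009 0.029]
 reg rest 2 0.28 789 lo [0.47  0.12  0.004] hi [0.619 0.244 0.051]
 reg tall_panel 0 0.62 260 lo [0.529 0.154 0.048] hi [0.544 0.216 0.183]
 reg tall_panel 1 0.47 357 lo [ 0.446 -0.473  0.004] hi [ 0.503 -0.418  0.022]
 reg short_panel_a 0 0.74 798 lo [0.47  0.118 0.004] hi [0.622 0.245 0.052]
 reg short_panel_a 1 0.59 206 lo [0.539 0.163 0.002] hi [0.588 0.28  0.118]
 reg short_panel_a 2 0.58 53 lo [0.484 0.148 0.069] hi [0.497 0.206 0.118]
 reg screwdriver 0 0.48 181 lo [ 0.47  -0.012  0.014] hi [0.5
[... 1001 characters left out ...]
I rest_seat [ 0.544 -0.233  0.072]
TRI rest_foot_end [ 0.546 -0.235  0.108]
TRI rack [0.53  0.189 0.006]
TRI tall_panel [0.533 0.173 0.025]
TRI tall_panel_top [0.536 0.189 0.181]
TRI screwdriver [ 0.563 -0.014  0.014]
{'time': np.float64(1.3), 'joint_pos': array([-0.115,  0.359,  1.51 , -0.   ,  1.272, -0.115]), 'qd': array([-0.   ,  0.002, -0.001, -0.001, -0.   , -0.001]), 'effort': array([ 2.0000e-03, -5.2761e+01, -2.7905e+01, -0.0000e+00,  2.0000e-03,
       -0.0000e+00]), 'tcp_pos': array([ 0.6  , -0.   ,  0.209]), 'ee_rot': array([-0.   ,  0.707, -0.   ,  0.707]), 'ft_force': array([-1.043,  0.96 , -0.155]), 'torque': array([ 0.032,  0.039, -0.051]), 'opening': np.float64(0.085)} 0.0187
```

View pics/v1.png

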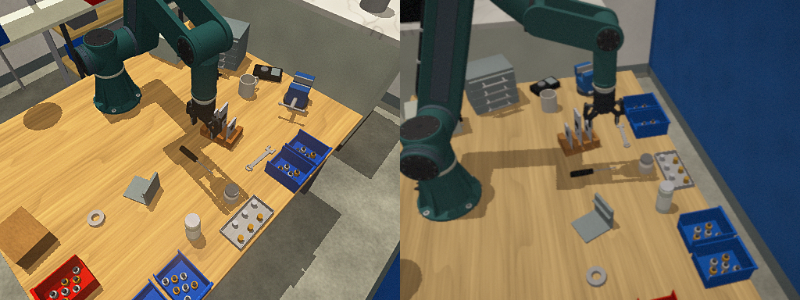

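```bash
cat > m2.py <<'E'
from h import *
Ps=[]
for n in ['scene','side']:
    p,d,K,C=cap(n);P=cloud(d,K,C,d>0);Ps.append(P)
P=np.vstack(Ps);np.save('P.npy',P)
def rect(m,name):
    Q=P[m];r=cv2.minAreaRect((Q[:,:2]*1000).astype(np.float32));print(name,len(Q),'c',np.round(r[0],1),'size',np.round(r[1],1),'ang',round(r[2],2),'zmed',np.median(Q[:,2]).round(4), 'corners',cv2.boxPoints(r).round(0).tolist());
x,y,z=P.T
b=(x>.40)&(x<.63)&(y>-.34)&(y<-.15)
print('bench z',np.median(z[(x>.6)&(x<.7)&(y>-.3)&(y<-.2)]))
rect(b&(z>.094)&(z<.108),'foot end top')
rect(b&(z>.064)&(z<.075)&(x<.53),'ridge')
rect(b&(z>.004)&(z<.014),'low upright')
rect(b&(z>.005),'all')
t=(x>.51)&(x<.56)&(y>.1)&(y<.28)
rect(t&(z>.165),'tall top')
rect(t&(z>.125)&(z<.16),'tall mid')
k=(x>.4)&(x<.65)&(y>.08)&(y<.3)
rect(k&(z>.043)&(z<.049),'rack top')
rect((x>.46)&(x<.51)&(y>.1)&(y<.28)&(z>.07),'short a'); rect((x>.565)&(x<.61)&(y>.1)&(y<.28)&(z>.07),'short b')
s=(y>-.08)&(y<.08)&(x>.4)&(x<.75)&(z>.006)&(z<.04)
rect(s,'screwdriver')
E
python3 m2.py
```

```text
bench z 0.0011560819699396596
foot end top 320 c [ 550.1 -232.5] size [ 16.4 101.5] ang 23.01 zmed 0.1005 corners [[523.0, -189.0], [562.0, -282.0], [577.0, -276.0], [538.0, -183.0]]
ridge 30 c [ 525.3 -202.5] size [10.1 31.6] ang 6.6 zmed 0.0704 corners [[518.0, -187.0], [522.0, -219.0], [532.0, -218.0], [528.0, -186.0]]
low upright 2347 c [ 515.  -245.1] size [189.3 229.7] ang 89.78 zmed 0.0084 corners [[400.0, -339.0], [629.0, -340.0], [630.0, -151.0], [400.0, -150.0]]
all 3137 c [ 515.6 -244.6] size [188.1 227.7] ang 89.79 zmed 0.0105 corners [[401.0, -338.0], [629.0, -339.0], [630.0, -151.0], [402.0, -150.0]]
tall top 150 c [535.7 185.7] size [13.2 69.6] ang 9.48 zmed 0.1794 corners [[523.0, 219.0], [535.0, 150.0], [548.0, 153.0], [536.0, 221.0]]
tall mid 151 c [536.7 185.9] size [14.9 66.4] ang 7.08 zmed 0.1441 corners [[525.0, 218.0], [533.0, 152.0], [548.0, 154.0], [540.0, 220.0]]
rack top 857 c [535.6 184.9] size [163.3 114.6] ang 10.4 zmed 0.0466 corners [[445.0, 227.0], [466.0, 114.0], [626.0, 143.0], [606.0, 256.0]]
short a 184 c [491.3 177.2] size [13.1 68.1] ang 10.84 zmed 0.1019 corners [[478.0, 209.0], [491.0, 143.0], [504.0, 145.0], [491.0, 212.0]]
short b 232 c [580.3 193.4] size [14.1 69.2] ang 10.44 zmed 0.0984 corners [[567.0, 226.0], [580.0, 158.0], [594.0, 161.0], [581.0, 229.0]]
screwdriver 658 c [576.6  -1.9] size [350.6 152.5] ang 3.21 zmed 0.019 corners [[397.0, 64.0], [406.0, -88.0], [756.0, -68.0], [747.0, 84.0]]
```

The scene and side views agree. The rest's foot plate stands at about (0.550, -0.232) with its top at z 0.10. The tall panel is in the middle slot at about (0.536, 0.186) with its top at 0.18, and its normal is yawed about 10°. I'll grip the foot with the tool tilted 30° to the side, then roll the rest over its heel.

```bash
cat >> h.py <<'E'
def delta(p,Rm):
    T=T_tool();dp=(np.array(p)-T[:3,3])*100;rv=R.from_matrix(Rm@T[:3,:3].T).as_rotvec(degrees=True)
    n=int(max(np.ceil(np.linalg.norm(dp)/4.1),np.ceil(np.linalg.norm(rv)/7.1),1))
    print('delta cm',dp.round(2),'rot deg',rv.round(2),'rows>=',n,'per row',np.r_[dp,rv].__truediv__(n).round(2))
def frame(d,zt):
    d=d/np.linalg.norm(d);zt=zt-d*(zt@d);zt/=np.linalg.norm(zt);return np.stack([d,np.cross(zt,d),zt],1)
E
cat > rest.py <<'E'
from h import *
O=np.array([.5556,-.2302,0]);yaw=np.radians(23.)
def axes(th):  # rest axes after standing-up rotation th (deg)
    f=np.array([np.cos(yaw),np.sin(yaw),0]);y=np.array([-f[1],f[0],0]);t=np.radians(th)
    x=np.cos(t)*np.array([0,0,1.])+np.sin(t)*f; z=np.sin(t)*np.array([0,0,1.])-np.cos(t)*f
    return x,y,z
def tcp(th,back=0,gx=.095,gz=.006,phi=60,lift=0):
    x,y,z=axes(th);p=np.radians(phi);d=-np.sin(p)*x-np.cos(p)*y
    return O+gx*x+gz*z+(.0187-back)*d+[0,0,lift],frame(d,-z)
E
python3 -c "
from rest import *
delta(*tcp(0,.1)); print(tcp(0)[0])"
```

```text
delta cm [ -6.58 -19.51  -4.37] rot deg [-29.59  -6.02  22.47] rows>= 6 per row [-1.1  -3.25 -0.73 -4.93 -1.    3.75]
[ 0.55373031 -0.24115111  0.07880532]
```

>>> drive_tool --steps '[[[-0.94, -2.79, -0.62, -4.23, -0.86, 3.21], [-0.94, -2.79, -0.62, -4.23, -0.86, 3.21], [-0.94, -2.79, -0.62, -4.23, -0.86, 3.21], [-0.94, -2.79, -0.62, -4.23, -0.86, 3.21], [-0.94, -2.79, -0.62, -4.23, -0.86, 3.21], [-0.94, -2.79, -0.62, -4.23, -0.86, 3.21], [-0.94, -2.79, -0.62, -4.23, -0.86, 3.21], [0, 0, 0, 0, 0, 0]]]' --jaw 1 --grip_force 80

```text
time: 2.07
tcp_pos: [0.5275, -0.1964, 0.1624]
ee_rot: [-0.317, 0.636, -0.042, 0.702]
ft_force: [-1.1, 1.6, -1.0]
opening: 0.0854
```

```bash
cat > m3.py <<'E'
from rest import *
p,d,K,C=cap('wrist');cv2.imwrite('pics/w1.png',p[...,::-1])
P=cloud(d,K,C,d>0);P=P[(abs(P[:,0]-.55)<.12)&(abs(P[:,1]+.232)<.1)]
print('bench z',np.median(P[(P[:,2]<.02)&(P[:,0]>.58),2]))
m=(P[:,2]>.092)&(P[:,2]<.108);Q=P[m]
r=cv2.minAreaRect((Q[:,:2]*1000).astype(np.float32));print(len(Q),r,np.median(Q[:,2]),Q[:,:2].mean(0))
c=np.cov(Q[:,:2].T);w,v=np.linalg.eigh(c);print('dir',np.degrees(np.arctan2(v[1,0],v[0,0])))
L=P[(P[:,2]>.005)&(P[:,2]<.02)&(P[:,0]<.54)];print('upright',len(L),cv2.minAreaRect((L[:,:2]*1000).astype(np.float32)))
delta(*tcp(0,.1));delta(*tcp(0,0))
E
python3 m3.py
```

```text
bench z -0.0016006959197538695
1130 ((549.81005859375, -229.27020263671875), (12.026711463928223, 99.68583679199219), 21.848812103271484) 0.09846847905845348 [ 0.54594421 -0.21994363]
dir -158.06557493450245
upright 6787 ((502.2374267578125, -248.81564331054688), (114.85701751708984, 101.26141357421875), 21.832866668701172)
delta cm [0.41 0.04 0.18] rot deg [ 0.01 -0.33  0.04] rows>= 1 per row [ 0.41  0.04  0.18  0.01 -0.33  0.04]
delta cm [ 2.36 -4.56 -8.48] rot deg [ 0.01 -0.33  0.04] rows>= 3 per row [ 0.79 -1.52 -2.83  0.   -0.11  0.01]
```

View pics/w1.png

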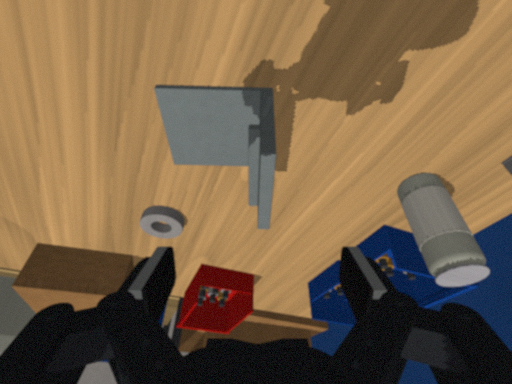

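The wrist view shows the fallen rest between the two fingers, with the foot plate edge-on at about column 262 and rows 85 to 228. The refined fit is yaw 21.84° and heel origin (0.5555, -0.2272). The measured plate is 12.0 by 99.7 mm, which matches the given sizes.

```bash
sed -i 's/O=np.array.*/O=np.array([.5555,-.2272,0]);yaw=np.radians(21.84)/' rest.py; python3 -c "
from rest import *
delta(*tcp(0,0))"
```

```text
delta cm [ 2.33 -4.26 -8.48] rot deg [ 0.   -0.33 -1.12] rows>= 3 per row [ 0.78 -1.42 -2.83  0.   -0.11 -0.37]
```

>>> drive_tool --steps '[[[0.58, -1.06, -2.12, 0, -0.1, -0.28], [0.58, -1.06, -2.12, 0, -0.1, -0.28], [0.58, -1.06, -2.12, 0, -0.1, -0.28], [0.58, -1.06, -2.12, 0, 0, -0.28], [0, 0, 0, 0, 0, 0], [0, 0, 0, 0, 0, 0]]]'

```text
time: 2.62
tcp_pos: [0.558, -0.2379, 0.0804]
ee_rot: [-0.309, 0.634, -0.051, 0.707]
ft_force: [0.2, -0.2, 0.3]
opening: 0.0854
```

```bash
python3 -c "
from rest import *
delta(*tcp(0,0))"
```

```text
delta cm [-0.46 -0.02 -0.16] rot deg [-0.01  0.26  0.03] rows>= 1 per row [-0.46 -0.02 -0.16 -0.01  0.26  0.03]
```

>>> drive_tool --steps '[[[-0.46, 0, -0.16, 0, 0.26, 0], [0, 0, 0, 0, 0, 0], [0, 0, 0, 0, 0, 0]]]'

```text
time: 2.87
tcp_pos: [0.5531, -0.2373, 0.0806]
ee_rot: [-0.31, 0.635, -0.051, 0.706]
ft_force: [-1.0, 0.2, 0.4]
opening: 0.0853
```

>>> drive_tool --steps '[[[0, 0, 0, 0, 0, 0], [0, 0, 0, 0, 0, 0], [0, 0, 0, 0, 0, 0], [0, 0, 0, 0, 0, 0], [0, 0, 0, 0, 0, 0], [0, 0, 0, 0, 0, 0], [0, 0, 0, 0, 0, 0], [0, 0, 0, 0, 0, 0]]]' --jaw -1

```text
time: 3.53
tcp_pos: [0.5523, -0.2378, 0.0795]
ee_rot: [-0.309, 0.636, -0.05, 0.705]
ft_force: [-1.7, 2.1, 4.8]
opening: 0.0075
```

```bash
python3 -c "
from rest import *
print(telemetry.sense()['joint_pos'])
T0,R0=tcp(0)
delta(T0,R0)
cur=telemetry.sense()['tcp_pos'];off=R0.T@(cur-T0)
prev=cur;Rp=R0
for th in range(7,78,7):
  t,Rm=tcp(th); t=t+Rm@off+[0,0,.001]; print(th,((t-prev)*100).round(2),R.from_matrix(Rm@Rp.T).as_rotvec(degrees=True).round(2),t.round(3)); prev=t;Rp=Rm"
```

```text
[-0.25629839  0.45073156  1.94793329 -0.83252074  0.57522258  0.03681752]
delta cm [ 0.11 -0.03 -0.07] rot deg [ 0.05  0.   -0.02] rows>= 1 per row [ 0.11 -0.03 -0.07  0.05  0.   -0.02]
7 [0.9  0.36 0.12] [-2.6  6.5  0. ] [ 0.561 -0.234  0.081]
14 [ 0.9   0.36 -0.09] [-2.6  6.5 -0. ] [ 0.57  -0.231  0.08 ]
21 [ 0.88  0.35 -0.21] [-2.6  6.5  0. ] [ 0.579 -0.227  0.078]
28 [ 0.85  0.34 -0.33] [-2.6  6.5 -0. ] [ 0.588 -0.224  0.074]
35 [ 0.81  0.32 -0.44] [-2.6  6.5  0. ] [ 0.596 -0.22   0.07 ]
42 [ 0.75  0.3  -0.54] [-2.6  6.5  0. ] [ 0.603 -0.217  0.065]
49 [ 0.69  0.28 -0.63] [-2.6  6.5 -0. ] [ 0.61  -0.215  0.058]
56 [ 0.61  0.24 -0.72] [-2.6  6.5 -0. ] [ 0.616 -0.212  0.051]
63 [ 0.52  0.21 -0.79] [-2.6  6.5 -0. ] [ 0.622 -0.21   0.043]
70 [ 0.43  0.17 -0.86] [-2.6  6.5  0. ] [ 0.626 -0.208  0.035]
77 [ 0.33  0.13 -0.91] [-2.6  6.5  0. ] [ 0.629 -0.207  0.026]
```

>>> drive_tool --steps '[[[0, 0, 0.1, 0, 0, 0], [0, 0, 0, 0, 0, 0]]]'

```text
time: 3.7
tcp_pos: [0.5521, -0.2374, 0.0796]
ee_rot: [-0.309, 0.636, -0.05, 0.705]
ft_force: [-0.1, 1.0, -3.9]
opening: 0.0072
```

```bash
python3 -c "
from h import *
p,d,K,C=cap('wrist');cv2.imwrite('pics/w2.png',p[...,::-1])"
```

```text
(no output)
```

View pics/w2.png

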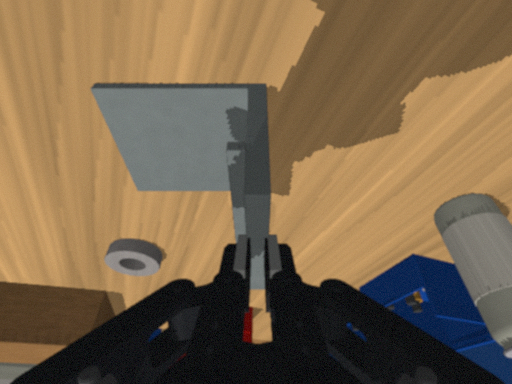

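The plate is held between the pads around (257, 265). I'll roll it over the heel slowly.

>>> drive_tool --steps '[[[0.45, 0.18, 0.06, -1.3, 3.25, 0], [0.45, 0.18, 0.02, -1.3, 3.25, 0], [0.45, 0.18, -0.02, -1.3, 3.25, 0], [0.45, 0.18, -0.07, -1.3, 3.25, 0], [0.44, 0.17, -0.09, -1.3, 3.25, 0], [0.44, 0.17, -0.12, -1.3, 3.25, 0], [0.43, 0.17, -0.15, -1.3, 3.25, 0], [0.42, 0.17, -0.18, -1.3, 3.25, 0]]]'

```text
time: 4.42
tcp_pos: [0.5888, -0.2229, 0.0745]
ee_rot: [-0.375, 0.771, -0.036, 0.513]
ft_force: [-0.6, 2.1, -2.6]
opening: 0.0078
```

>>> drive_tool --steps '[[[0.41, 0.16, -0.21, -1.3, 3.25, 0], [0.4, 0.16, -0.23, -1.3, 3.25, 0], [0.38, 0.15, -0.26, -1.3, 3.25, 0], [0.37, 0.15, -0.28, -1.3, 3.25, 0], [0.35, 0.14, -0.3, -1.3, 3.25, 0], [0.34, 0.14, -0.33, -1.3, 3.25, 0], [0, 0, 0, 0, 0, 0]]]'

```text
time: 5.0
tcp_pos: [0.6131, -0.2134, 0.0561]
ee_rot: [-0.411, 0.842, -0.024, 0.349]
ft_force: [2.3, 3.5, 1.7]
opening: 0.0074
```

```bash
python3 -c "
from rest import *
print(telemetry.sense()['joint_pos'].round(2) if hasattr(telemetry.sense()['joint_pos'],'round') else telemetry.sense()['joint_pos'])
delta(*tcp(49)); delta(*tcp(70))
p,d,K,C=cap('side');cv2.imwrite('pics/s2.png',cv2.resize(p[180:340,170:380,::-1],None,fx=3,fy=3))"
```

```text
[-0.    0.94  1.26 -0.79  1.57 -0.36]
delta cm [-0.25 -0.18  0.02] rot deg [-0.03 -0.07 -0.21] rows>= 1 per row [-0.25 -0.18  0.02 -0.03 -0.07 -0.21]
delta cm [ 1.27  0.43 -2.35] rot deg [-7.88 19.41 -0.2 ] rows>= 3 per row [ 0.42  0.14 -0.78 -2.63  6.47 -0.07]
```

View pics/s2.png

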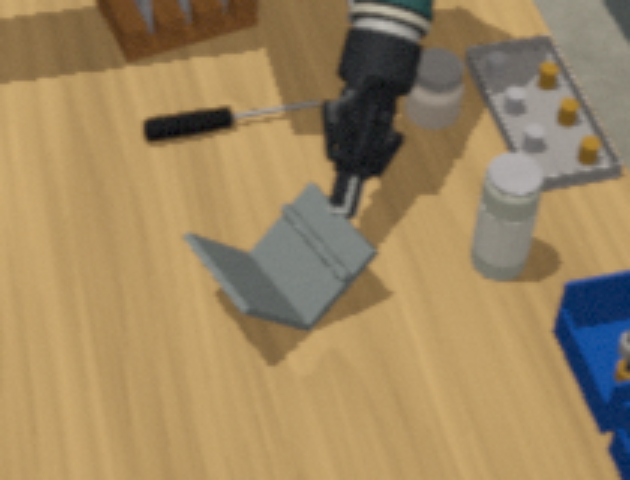

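The view shows the rest pivoting cleanly at about 49°, gripped on the foot corner near (345, 190), with the heel on the bench. The jar sits near (435, 90) behind the gripper, so I'm checking its clearance before going further.

```bash
python3 -c "
from rest import *
for n in ['scene','side']:
  p,d,K,C=cap(n)
  for t in ['jar','can']:
    for g in viewer.regions_of(t,n)[:1]:
      P=cloud(d,K,C,g['region']);print(n,t,g['conf'],np.percentile(P,[5,50,95],0).round(3).tolist())
x,y,z=axes(70);d=tcp(70)[1][:,0];t=tcp(70)[0]
for L in (.07,.15,.25,.35): print(L,(t-L*d).round(3))
d=tcp(49)[1][:,0];t=tcp(49)[0]
for L in (.07,.15,.25,.35): print(L,(t-L*d).round(3))
"
```

```text
scene jar 0.93 [[0.758, -0.055, 0.013], [0.783, -0.039, 0.068], [0.802, -0.011, 0.074]]
scene can 0.91 [[0.757, -0.259, 0.014], [0.784, -0.241, 0.119], [0.799, -0.214, 0.133]]
side jar 0.57 [[0.752, -0.057, 0.005], [0.774, -0.045, 0.049], [0.799, -0.014, 0.073]]
side can 0.9 [[0.749, -0.259, 0.015], [0.766, -0.25, 0.093], [0.792, -0.22, 0.132]]
0.07 [ 0.666 -0.155  0.053]
0.15 [ 0.711 -0.094  0.077]
0.25 [ 0.768 -0.017  0.107]
0.35 [0.825 0.059 0.136]
0.07 [ 0.64  -0.166  0.096]
0.15 [ 0.674 -0.109  0.141]
0.25 [ 0.716 -0.038  0.198]
0.35 [0.758 0.032 0.255]
```

>>> drive_tool --steps '[[[0.3, 0.12, -0.34, -1.3, 3.25, 0], [0.29, 0.12, -0.37, -1.3, 3.25, 0], [0.27, 0.11, -0.39, -1.3, 3.25, 0], [0, 0, 0, 0, 0, 0], [0, 0, 0, 0, 0, 0]]]'

```text
time: 5.77
tcp_pos: [0.6187, -0.2113, 0.0464]
ee_rot: [-0.422, 0.868, -0.018, 0.262]
ft_force: [-0.8, -1.4, -2.8]
opening: 0.0073
```

>>> drive_tool --steps '[[[0, 0, 0, 0, 0, 0], [0, 0, 0, 0, 0, 0], [0, 0, 0, 0, 0, 0], [0, 0, 0, 0, 0, 0]]]' --jaw -0.4

```text
time: 6.1
tcp_pos: [0.619, -0.2116, 0.0486]
ee_rot: [-0.422, 0.868, -0.019, 0.263]
ft_force: [-0.6, 0.3, -0.7]
opening: 0.0258
```

```bash
python3 -c "
from rest import *
delta(*tcp(60))
p,d,K,C=cap('side');cv2.imwrite('pics/s3.png',cv2.resize(p[180:340,170:380,::-1],None,fx=3,fy=3))"
```

```text
delta cm [ 0.06 -0.   -0.4 ] rot deg [-0.23  0.51 -0.  ] rows>= 1 per row [ 0.06 -0.   -0.4  -0.23  0.51 -0.  ]
```

View pics/s3.png

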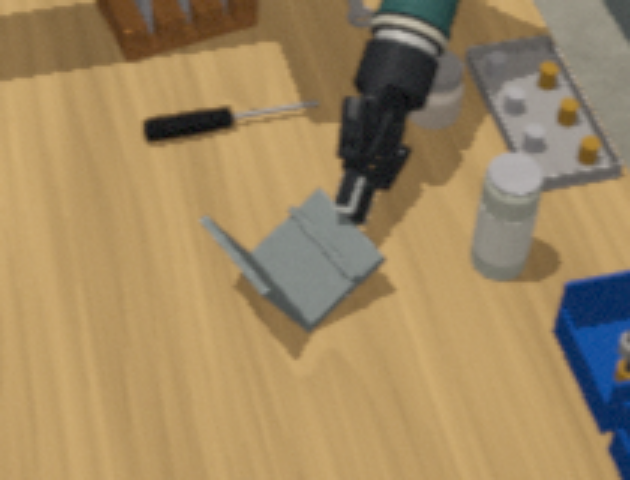

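The rest is now past balance, at about 60 to 65°, with its foot resting on the lower finger. I'll lower it straight down.

>>> drive_tool --steps '[[[0, 0, -0.4, 0, 0, 0], [0, 0, -0.4, 0, 0, 0], [0, 0, -0.4, 0, 0, 0], [0, 0, -0.4, 0, 0, 0], [0, 0, -0.3, 0, 0, 0], [0, 0, 0, 0, 0, 0], [0, 0, 0, 0, 0, 0]]]'

```text
time: 6.73
tcp_pos: [0.6189, -0.2112, 0.0282]
ee_rot: [-0.422, 0.868, -0.018, 0.262]
ft_force: [-0.6, 1.3, -0.9]
opening: 0.0252
```

```bash
python3 -c "
from rest import *
p,d,K,C=cap('side');cv2.imwrite('pics/s4.png',cv2.resize(p[180:340,170:380,::-1],None,fx=3,fy=3))
P=cloud(d,K,C,d>0)
f=np.array([np.cos(yaw),np.sin(yaw),0]);y=np.array([-f[1],f[0],0]);Q=P-O;a=Q@f;b=Q@y
for lo in np.arange(-.06,.13,.01):
  m=(a>lo)&(a<lo+.01)&(abs(b+.02)<.025); print(round(lo,2),m.sum(),np.percentile(P[m,2],[10,50,90]).round(3) if m.sum() else '')
"
```

```text
-0.06 54 [-0.002  0.001  0.003]
-0.05 57 [-0.002  0.     0.003]
-0.04 84 [-0.001  0.002  0.112]
-0.03 103 [-0.     0.004  0.112]
-0.02 72 [-0.001  0.002  0.056]
-0.01 70 [-0.002  0.003  0.025]
0.0 21 [-0.003  0.002  0.015]
0.01 50 [0.015 0.017 0.021]
0.02 58 [0.018 0.021 0.024]
0.03 64 [0.02  0.024 0.028]
0.04 58 [0.024 0.027 0.03 ]
0.05 78 [0.028 0.033 0.044]
0.06 43 [0.027 0.037 0.042]
0.07 75 [0.032 0.038 0.059]
0.08 76 [0.036 0.041 0.063]
0.09 33 [0.001 0.041 0.063]
0.1 19 [0.    0.03  0.038]
0.11 29 [-0.003  0.001  0.035]
0.12 51 [-0.003  0.001  0.003]
```

>>> drive_tool --steps '[[[0.23, 0.33, -0.1, 0, 0, 0], [0.23, 0.33, -0.1, 0, 0, 0], [0.23, 0.33, 0, 0, 0, 0], [0.23, 0.33, 0, 0, 0, 0], [0.23, 0.33, 0, 0, 0, 0], [0.23, 0.33, 0, 0, 0, 0], [0.23, 0.33, 0, 0, 0, 0], [0.3, 0.4, 0.1, 0, 0, 0]]]'

```text
time: 7.45
tcp_pos: [0.6384, -0.1838, 0.0277]
ee_rot: [-0.422, 0.868, -0.018, 0.262]
ft_force: [-0.5, 0.1, -0.5]
opening: 0.0252
```

>>> drive_tool --steps '[[[0.5, 0.75, 0.4, 0, 0, 0], [0.6, 1.0, 0.8, 0, 0, 0], [0, 0.8, 2.0, 0, 0, 0], [-0.5, 0.5, 3.0, 0, 0, 0], [-1.0, 0.5, 3.5, 0, 0, 0], [-1.0, 0.5, 3.5, 0, 0, 0], [0, 0, 0, 0, 0, 0]]]' --jaw 1

```text
time: 8.03
tcp_pos: [0.6259, -0.1417, 0.1693]
ee_rot: [-0.422, 0.866, -0.021, 0.267]
ft_force: [1.2, 0.1, 0.1]
opening: 0.0855
```

```bash
cat > m4.py <<'E'
from rest import *
Ps=[]
for n in ['side','scene']:
    p,d,K,C=cap(n);cv2.imwrite(f'pics/{n}5.png',p[...,::-1]);Ps.append(cloud(d,K,C,d>0))
P=np.vstack(Ps);P=P[(abs(P[:,0]-.6)<.15)&(abs(P[:,1]+.21)<.12)]
U=P[(P[:,2]>.09)&(P[:,2]<.125)&(P[:,0]<.62)];r=cv2.minAreaRect((U[:,:2]*1000).astype(np.float32));print('upright top',len(U),r,np.percentile(U[:,2],90))
F=P[(P[:,2]>.006)&(P[:,2]<.018)&(P[:,0]>.54)];r=cv2.minAreaRect((F[:,:2]*1000).astype(np.float32));print('foot',len(F),r,np.median(F[:,2]))
E
python3 m4.py
```

```text
upright top 425 ((560.7482299804688, -225.56500244140625), (13.111471176147461, 102.40769958496094), 22.639427185058594) 0.1174898495324181
foot 1501 ((645.5340576171875, -210.32778930664062), (208.33645629882812, 233.86849975585938), 0.23150326311588287) 0.013114050926166243
```

View pics/side5.png

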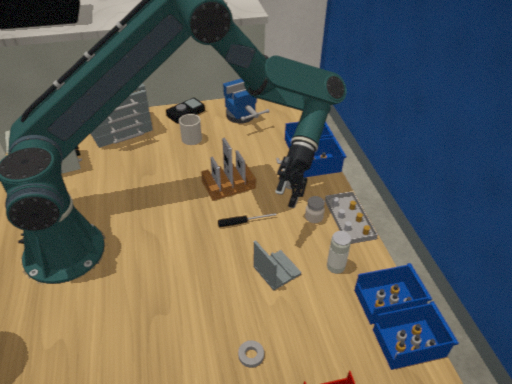

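The rest stands upright, with the upright at about (265, 262) in the side view. The jar at (316, 210), the can and the screwdriver are untouched. Next is the panel.

```bash
cat > panel.py <<'E'
from h import *
c=np.array([.5357,.1855]);py=np.radians(10.4)
def top(z): return np.array([*c,z]),frame(np.array([0,0,-1.]),np.array([np.cos(py),np.sin(py),0]))
E
python3 -c "
from panel import *
delta(*top(.25))"
```

```text
delta cm [-8.98 32.8   8.66] rot deg [ 42.58 -48.17 -25.74] rows>= 10 per row [-0.9   3.28  0.87  4.26 -4.82 -2.57]
```

>>> drive_tool --steps '[[[-0.75, 1.5, 1.9, 3.55, -4.01, -2.14], [-0.75, 2.5, 1.9, 3.55, -4.01, -2.14], [-0.75, 2.88, 1.7, 3.55, -4.01, -2.14], [-0.75, 2.88, 1.16, 3.55, -4.01, -2.14], [-0.75, 2.88, 1.0, 3.55, -4.01, -2.14], [-0.75, 2.88, 1.0, 3.55, -4.01, -2.14], [-0.75, 2.88, 0, 3.55, -4.01, -2.14], [-0.75, 2.88, 0, 3.55, -4.01, -2.14]]]'

```text
time: 8.8
tcp_pos: [0.5647, 0.071, 0.2472]
ee_rot: [-0.192, 0.791, 0.04, 0.579]
ft_force: [0.5, -0.2, 0.0]
opening: 0.0855
```

>>> drive_tool --steps '[[[-0.75, 2.88, 0, 3.55, -4.01, -2.14], [-0.75, 2.88, 0, 3.55, -4.01, -2.14], [-0.75, 2.88, 0, 3.55, -4.01, -2.14], [-0.75, 2.88, 0, 3.55, -4.01, -2.14], [0, 0, 0, 0, 0, 0], [0, 0, 0, 0, 0, 0], [0, 0, 0, 0, 0, 0]]]'

```text
time: 9.38
tcp_pos: [0.5344, 0.184, 0.2462]
ee_rot: [-0.066, 0.706, 0.066, 0.702]
ft_force: [1.7, -0.1, -0.3]
opening: 0.0853
```

```bash
cat > m5.py <<'E'
from panel import *
p,d,K,C=cap('wrist');cv2.imwrite('pics/w6.png',p[...,::-1])
P=cloud(d,K,C,d>0);P=P[(abs(P[:,0]-.536)<.12)&(abs(P[:,1]-.185)<.1)]
for n,m in [('tall top',(P[:,2]>.172)&(P[:,2]<.19)),('shorta',(P[:,2]>.108)&(P[:,2]<.122)&(P[:,0]<.52)),('shortb',(P[:,2]>.108)&(P[:,2]<.122)&(P[:,0]>.56))]:
    Q=P[m]
    if len(Q)>10: print(n,len(Q),cv2.minAreaRect((Q[:,:2]*1000).astype(np.float32)),np.median(Q[:,2]))
delta(*top(.25))
E
python3 m5.py
```

```text
tall top 841 ((535.3583984375, 187.08551025390625), (10.775971412658691, 64.43245697021484), 11.048300743103027) 0.1787063546316327
shorta 582 ((491.37469482421875, 179.3955078125), (10.404114723205566, 63.27320861816406), 10.088004112243652) 0.11370798139341365
shortb 582 ((579.43408203125, 196.10903930664062), (10.409608840942383, 63.31587219238281), 10.86160945892334) 0.11367132839704666
delta cm [0.07 0.16 0.39] rot deg [ 0.02 -0.32 -0.32] rows>= 1 per row [ 0.07  0.16  0.39  0.02 -0.32 -0.32]
```

View pics/w6.png

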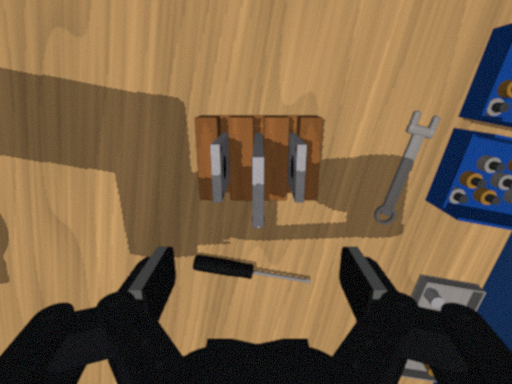

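The wrist view shows the rack with the tall panel in the middle slot at about (258, 180), centred between the fingers. It measures 10.8 by 64.4 mm, top at 0.179 and yaw 10.7°. The short panels are at columns 219 and 298.

```bash
sed -i 's/^c=.*/c=np.array([.5354,.187]);py=np.radians(10.7)/' panel.py; python3 -c "
from panel import *
delta(*top(.141))"
```

```text
delta cm [  0.04   0.31 -10.51] rot deg [ 0.02 -0.32 -0.02] rows>= 3 per row [ 0.01  0.1  -3.5   0.01 -0.11 -0.01]
```

>>> drive_tool --steps '[[[0.04, 0.3, -2.0, 0, -0.3, 0], [0, 0, -2.5, 0, 0, 0], [0, 0, -2.5, 0, 0, 0], [0, 0, -2.0, 0, 0, 0], [0, 0, -1.5, 0, 0, 0], [0, 0, 0, 0, 0, 0], [0, 0, 0, 0, 0, 0], [0, 0, 0, 0, 0, 0]]]'

```text
time: 10.1
tcp_pos: [0.536, 0.1872, 0.1417]
ee_rot: [-0.066, 0.704, 0.066, 0.704]
ft_force: [1.2, 0.4, -0.3]
opening: 0.0854
```

>>> drive_tool --steps '[[[0, 0, 0, 0, 0, 0], [0, 0, 0, 0, 0, 0], [0, 0, 0, 0, 0, 0], [0, 0, 0, 0, 0, 0], [0, 0, 0, 0, 0, 0], [0, 0, 0, 0, 0, 0], [0, 0, 0, 0, 0, 0], [0, 0, 0, 0, 0, 0]]]' --jaw -1 --grip_force 50

```text
time: 10.77
tcp_pos: [0.5351, 0.1875, 0.1417]
ee_rot: [-0.066, 0.704, 0.066, 0.705]
ft_force: [0.4, -0.6, 2.1]
opening: 0.0085
```

>>> drive_tool --steps '[[[0, 0, 0.5, 0, 0, 0], [0, 0, 1.5, 0, 0, 0], [0, 0, 2, 0, 0, 0], [0, 0, 2, 0, 0, 0], [0, 0, 2, 0, 0, 0], [0, 0, 2, 0, 0, 0], [0, 0, 2, 0, 0, 0], [0, 0, 0, 0, 0, 0]]]'

```text
time: 11.43
tcp_pos: [0.5368, 0.1879, 0.2652]
ee_rot: [-0.065, 0.702, 0.066, 0.706]
ft_force: [1.0, 1.4, -0.8]
opening: 0.009
```

```bash
cat > place.py <<'E'
from h import *
O=np.array([.557,-.2271,0]);yaw=np.radians(22.6);G=.0390  # G: TCP distance below panel top
def tgt(bx,bz,tilt):  # bottom-edge middle (rest frame) and tilt rad
    f=np.array([np.cos(yaw),np.sin(yaw),0]);u=np.array([0,0,1.]);pz=np.cos(tilt)*u-np.sin(tilt)*f
    n=np.cos(tilt)*f+np.sin(tilt)*u
    return O+bx*f+bz*u+(.170-G)*pz,frame(-pz,n)
E
python3 -c "
from place import *
print(telemetry.sense()['tcp_pos'])
delta(*tgt(.053,.10,.37)); print(tgt(.053,.014,.37))
p,d,K,C=cap('side');cv2.imwrite('pics/s7.png',cv2.resize(p[80:280,150:350,::-1],None,fx=3,fy=3))"
```

```text
[0.53676515 0.18788151 0.26515474]
delta cm [  2.54 -41.28  -4.3 ] rot deg [  5.92 -19.99  11.76] rows>= 11 per row [ 0.23 -3.75 -0.39  0.54 -1.82  1.07]
(array([ 0.56219618, -0.22493704,  0.13613488]), array([[ 0.33384706, -0.38429532,  0.86073413],
       [ 0.13896712,  0.92321022,  0.35828904],
       [-0.93232735,  0.        ,  0.36161543]]))
```

View pics/s7.png

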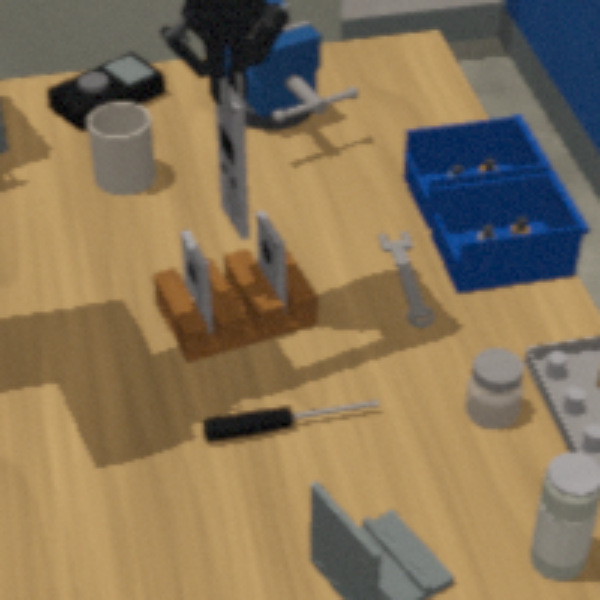

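The panel is held upright and clear of the rack, and the short panels are still in their slots. Next I'll carry it over the rest.

```bash
python3 -c "
from place import *
delta(*tgt(.07,.13,.32))"
```

```text
delta cm [  4.77 -40.37  -0.86] rot deg [  5.14 -17.37  11.8 ] rows>= 10 per row [ 0.48 -4.04 -0.09  0.51 -1.74  1.18]
```

>>> drive_tool --steps '[[[0.2, -1.2, 0, 0, 0, 0.5], [0.4, -2.5, 0, 0.4, -1.2, 0.9], [0.4, -3, 0, 0.4, -1.4, 0.9], [0.4, -3.2, 0, 0.4, -1.4, 0.9], [0.4, -3.2, 0, 0.4, -1.4, 0.9], [0.4, -3.2, 0, 0.4, -1.4, 0.9], [0.4, -3.2, 0, 0.4, -1.4, 0.9], [0.4, -3.2, 0, 0.4, -1.4, 0.9]]]'

```text
time: 12.15
tcp_pos: [0.5631, -0.0408, 0.2591]
ee_rot: [-0.095, 0.636, 0.12, 0.756]
ft_force: [0.5, -0.0, -2.6]
opening: 0.0088
```

>>> drive_tool --steps '[[[0.4, -3.2, 0, 0.4, -1.4, 0.9], [0.4, -3.2, -0.2, 0.4, -1.4, 0.9], [0.4, -3.2, -0.2, 0.4, -1.4, 0.9], [0.3, -3.2, -0.2, 0.5, -1.5, 0.9], [0.3, -2.6, -0.2, 0.5, -1.5, 0.9], [0, -1.2, 0, 0.3, -0.8, 0.5], [0, 0, 0, 0, 0, 0], [0, 0, 0, 0, 0, 0]]]'

```text
time: 12.82
tcp_pos: [0.5811, -0.2058, 0.2509]
ee_rot: [-0.113, 0.575, 0.159, 0.795]
ft_force: [-0.2, -0.1, -2.5]
opening: 0.0086
```

```bash
cat > m6.py <<'E'
from place import *
f=np.array([np.cos(yaw),np.sin(yaw),0]);y=np.array([-f[1],f[0],0])
Ps=[]
for n in ['wrist','side','scene']:
    p,d,K,C=cap(n);cv2.imwrite(f'pics/{n}8.png',p[...,::-1]);P=cloud(d,K,C,d>0)
    Q=P-O;a=Q@f;b=Q@y;z=P[:,2]
    U=P[(z>.108)&(z<.120)&(abs(a-.004)<.016)&(abs(b)<.07)]
    if len(U)>20: print(n,'upright top',len(U),cv2.minAreaRect((U[:,:2]*1000).astype(np.float32)),np.median(U[:,2]))
    F=P[(z>.007)&(z<.03)&(a>.02)&(a<.12)&(abs(b)<.065)]
    if len(F)>20: print(n,'foot',len(F),cv2.minAreaRect((F[:,:2]*1000).astype(np.float32)),np.percentile(F[:,2],[10,50,90]).round(3))
    # panel: points between z .13 and .25
    B=P[(z>.125)&(z<.20)&(a>-.02)&(a<.12)&(abs(b)<.06)]
    if len(B)>50: 
        q=B-O;A=np.c_[q@f,q@y,B[:,2]];m=A.mean(0);w,s,v=np.linalg.svd(A-m);print(n,'panel',len(B),m.round(4),'normal',v[2].round(3),'yrange',np.percentile(A[:,1],[2,98]).round(4),'zmin',np.percentile(A[:,2],1).round(3))
delta(*tgt(.07,.13,.32));delta(*tgt(.052,.03,.32));delta(*tgt(.052,.0125,.32))
E
python3 m6.py
```

```text
wrist upright top 749 ((561.4711303710938, -224.21913146972656), (8.16023063659668, 99.78836822509766), 21.385929107666016) 0.1137635695019486
wrist foot 3822 ((612.8041381835938, -204.24630737304688), (82.00560760498047, 100.320068359375), 21.536033630371094) [0.01  0.011 0.019]
wrist panel 188 [0.0586 0.0418 0.1676] normal [-0.     1.     0.004] yrange [0.0412 0.0421] zmin 0.125
side upright top 123 ((562.5091552734375, -226.34886169433594), (10.652615547180176, 100.3127670288086), 22.130104064941406) 0.11457523840828343
side foot 574 ((614.815673828125, -205.2067413330078), (80.26107788085938, 103.48956298828125), 20.733211517333984) [0.01  0.013 0.022]
side panel 182 [0.0584 0.0003 0.1635] normal [0.947 0.067 0.313] yrange [-0.0238  0.0386] zmin 0.126
scene upright top 91 ((564.21533203125, -236.88540649414062), (9.025797843933105, 74.57952880859375), 20.93796730041504) 0.11559620486054656
scene foot 787 ((612.3778686523438, -204.7989501953125), (80.05682373046875, 101.6175308227539), 21.524269104003906) [0.011 0.014 0.021]
scene panel 375 [0.064  0.0074 0.1658] normal [ 0.95  -0.032  0.31 ] yrange [-0.0213  0.0419] zmin 0.131
delta cm [ 0.15 -1.19  0.2 ] rot deg [-0.06 -0.04 -0.03] rows>= 1 per row [ 0.15 -1.19  0.2  -0.06 -0.04 -0.03]
delta cm [-1.52 -1.88 -9.8 ] rot deg [-0.06 -0.04 -0.03] rows>= 3 per row [-0.51 -0.63 -3.27 -0.02 -0.01 -0.01]
delta cm [ -1.52  -1.88 -11.55] rot deg [-0.06 -0.04 -0.03] rows>= 3 per row [-0.51 -0.63 -3.85 -0.02 -0.01 -0.01]
```

View pics/wrist8.png

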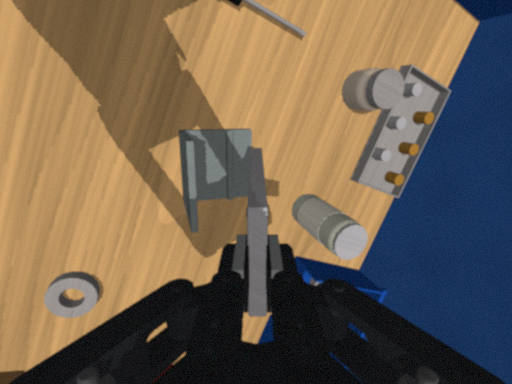

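The wrist view shows the panel at column 258 above the standing rest, whose upright is at column 190. The refined rest pose is origin (0.5578, -0.2265), yaw 21.6°.

```bash
sed -i 's/^O=.*/O=np.array([.5578,-.2265,0]);yaw=np.radians(21.6);G=.0383/' place.py; python3 -c "
from place import *
delta(*tgt(.052,.12,.32));delta(*tgt(.052,.024,.32));"
```

```text
delta cm [-1.45 -1.85 -0.74] rot deg [-0.06 -0.04 -1.03] rows>= 1 per row [-1.45 -1.85 -0.74 -0.06 -0.04 -1.03]
delta cm [ -1.45  -1.85 -10.34] rot deg [-0.06 -0.04 -1.03] rows>= 3 per row [-0.48 -0.62 -3.45 -0.02 -0.01 -0.34]
```

>>> drive_tool --steps '[[[-0.5, -1, 0, 0, 0, -0.5], [-0.95, -0.85, -0.3, 0, 0, -0.5], [0, 0, -1.5, 0, 0, 0], [0, 0, -2, 0, 0, 0], [0, 0, -2.3, 0, 0, 0], [0, 0, -2.2, 0, 0, 0], [0, 0, -1.5, 0, 0, 0], [0, 0, -0.54, 0, 0, 0]]]'

```text
time: 13.63
tcp_pos: [0.5659, -0.2233, 0.1472]
ee_rot: [-0.109, 0.576, 0.152, 0.796]
ft_force: [-0.1, -0.7, -2.9]
opening: 0.0085
```

>>> drive_tool --steps '[[[0, 0, 0, 0, 0, 0], [0, 0, 0, 0, 0, 0]]]'

```text
time: 13.8
tcp_pos: [0.5683, -0.2245, 0.1504]
ee_rot: [-0.11, 0.575, 0.151, 0.797]
ft_force: [0.7, 0.4, -1.7]
opening: 0.0088
```

```bash
cat > m7.py <<'E'
from place import *
f=np.array([np.cos(yaw),np.sin(yaw),0]);y=np.array([-f[1],f[0],0])
import sys
for n in ['side','scene']:
    p,d,K,C=cap(n);P=cloud(d,K,C,d>0);cv2.imwrite(f'pics/{n}_{sys.argv[1]}.png',cv2.resize(p[160:340,170:380,::-1],None,fx=3,fy=3))
    Q=P-O;a=Q@f;b=Q@y;z=P[:,2]
    U=P[(z>.105)&(z<.120)&(abs(a-.002)<.016)&(abs(b)<.07)&(abs(b)>.036)]
    if len(U): q=U-O;print(n,'upright top a',np.percentile(q@f,[5,50,95]).round(4),len(U))
    B=(z>.03)&(z<.13)&(a>.016)&(a<.09)&(abs(b)<.05)
    if B.sum()>30:
        A=np.c_[a,b,z][B];A=A[np.abs(A[:,0]-np.median(A[:,0]))<.05];m=A.mean(0);v=np.linalg.svd(A-m)[2];v=v*np.sign(v[:,:1])
        nn=v[2];print(n,'face',len(A),m.round(4),'n',nn.round(3),'tilt',np.arctan2(nn[2],nn[0]).round(3),'front-face a at z=.012',(m[0]+(m[2]-.012)*nn[2]/nn[0]).round(4),'yr',np.percentile(A[:,1],[2,98]).round(4),'rms',A.dot(nn).std().round(4))
E
python3 m7.py a; python3 -c "
from place import *
print(telemetry.sense()['ft_force'])
delta(*tgt(.052,.0125,.32))"
```

```text
side upright top a [0.0003 0.0029 0.0084] 41
side face 154 [ 0.0317 -0.0192  0.0834] n [0.947 0.089 0.31 ] tilt 0.317 front-face a at z=.012 0.0551 yr [-0.037   0.0252] rms 0.0025
scene upright top a [-0.0008  0.0039  0.0062] 25
scene face 492 [ 0.0379 -0.0066  0.0816] n [ 0.95  -0.027  0.312] tilt 0.318 front-face a at z=.012 0.0608 yr [-0.0355  0.0271] rms 0.0018
[ 0.32207435 -0.48142243 -1.21523892]
delta cm [-0.13  0.23 -1.38] rot deg [0.1  0.18 0.03] rows>= 1 per row [-0.13  0.23 -1.38  0.1   0.18  0.03]
```

View pics/scene_a.png

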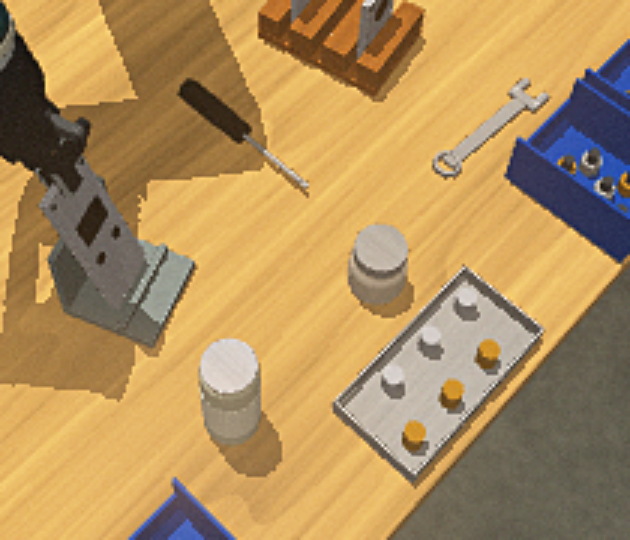

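The panel is over the foot just behind the ridge, at 0.318 rad tilt and about 5 mm off centre. I'll lower it gently until it touches.

>>> drive_tool --steps '[[[-0.13, 0.4, -0.4, 0, 0, 0], [0, 0, -0.3, 0, 0, 0], [0, 0, -0.25, 0, 0, 0], [0, 0, -0.2, 0, 0, 0], [0, 0, -0.15, 0, 0, 0], [0, 0, 0, 0, 0, 0], [0, 0, 0, 0, 0, 0]]]'

```text
time: 14.48
tcp_pos: [0.5676, -0.2206, 0.1385]
ee_rot: [-0.11, 0.574, 0.151, 0.797]
ft_force: [-4.6, 0.8, 10.5]
opening: 0.0084
```

>>> drive_tool --steps '[[[0, 0, -0.1, 0, 0, 0], [0, 0, 0, 0, 0, 0]]]'

```text
time: 14.65
tcp_pos: [0.568, -0.2209, 0.1385]
ee_rot: [-0.111, 0.573, 0.151, 0.798]
ft_force: [-7.7, 0.9, 18.1]
opening: 0.0089
```

```bash
python3 m7.py b; python3 -c "
from place import *
print(telemetry.sense()['ft_force'])
delta(*tgt(.052,.0125,.32))"
```

```text
side upright top a [0.0002 0.0028 0.0075] 41
side face 118 [ 0.0297 -0.0196  0.0818] n [0.948 0.103 0.302] tilt 0.309 front-face a at z=.012 0.0519 yr [-0.0333  0.0269] rms 0.0027
scene upright top a [0.0002 0.004  0.0064] 26
scene face 485 [ 0.0341 -0.0016  0.0816] n [ 0.952 -0.029  0.305] tilt 0.31 front-face a at z=.012 0.0565 yr [-0.0302  0.0317] rms 0.0018
[-7.23065583  0.57609904 17.39853806]
delta cm [-0.03 -0.18 -0.1 ] rot deg [0.1  0.24 0.02] rows>= 1 per row [-0.03 -0.18 -0.1   0.1   0.24  0.02]
```

>>> drive_tool --steps '[[[0, 0, 0.12, 0, 0, 0], [-0.14, -0.055, -0.01, 0.25, -0.62, 0], [-0.14, -0.055, -0.01, 0.25, -0.62, 0], [-0.14, -0.055, -0.01, 0.25, -0.62, 0], [0, 0, 0, 0, 0, 0], [0, 0, 0, 0, 0, 0]]]'

```text
time: 15.25
tcp_pos: [0.5627, -0.2223, 0.1368]
ee_rot: [-0.107, 0.56, 0.153, 0.807]
ft_force: [0.4, 0.3, 1.8]
opening: 0.0087
```

```bash
python3 m7.py c
```

```text
side upright top a [-0.0004  0.0017  0.0081] 34
side face 72 [ 0.0315 -0.0283  0.0748] n [0.933 0.165 0.319] tilt 0.329 front-face a at z=.012 0.053 yr [-0.0333  0.0109] rms 0.0028
scene upright top a [-0.0011  0.004   0.0063] 30
scene face 485 [ 0.033  -0.0014  0.0787] n [ 0.937 -0.026  0.347] tilt 0.355 front-face a at z=.012 0.0577 yr [-0.0311  0.0315] rms 0.0017
```

>>> drive_tool --steps '[[[0, 0, 0, 0, 0, 0], [0, 0, 0, 0, 0, 0], [0, 0, 0, 0, 0, 0], [0, 0, 0, 0, 0, 0]]]' --jaw 0

```text
time: 15.68
tcp_pos: [0.5625, -0.2214, 0.1365]
ee_rot: [-0.107, 0.561, 0.154, 0.806]
ft_force: [0.4, 0.4, 0.5]
opening: 0.0427
```

>>> drive_tool --steps '[[[-0.3, -0.12, 0.9, 0, 0, 0], [-0.6, -0.25, 1.8, 0, 0, 0], [-0.8, -0.3, 2.2, 0, 0, 0], [-0.8, -0.3, 2.2, 0, 0, 0], [-0.8, -0.3, 2.2, 0, 0, 0], [-0.8, -0.3, 2.2, 0, 0, 0], [0, 0, 0, 0, 0, 0], [0, 0, 0, 0, 0, 0]]]'

```text
time: 16.35
tcp_pos: [0.522, -0.2384, 0.2538]
ee_rot: [-0.108, 0.56, 0.152, 0.807]
ft_force: [-0.2, -0.2, 0.3]
opening: 0.0426
```

```bash
python3 m7.py d; python3 m7.py e
```

```text
side upright top a [-0.0002  0.0023  0.0077] 44
side face 56 [ 0.0332 -0.0304  0.0682] n [0.865 0.383 0.323] tilt 0.357 front-face a at z=.012 0.0541 yr [-0.0333 -0.0171] rms 0.0026
scene upright top a [-0.0012  0.0039  0.0069] 32
scene face 467 [ 0.033  -0.0011  0.0746] n [ 0.93  -0.024  0.366] tilt 0.375 front-face a at z=.012 0.0576 yr [-0.0309  0.0316] rms 0.0017
side upright top a [0.0004 0.0027 0.0069] 46
side face 55 [ 0.0329 -0.0304  0.0688] n [0.788 0.536 0.302] tilt 0.366 front-face a at z=.012 0.0546 yr [-0.0334 -0.0175] rms 0.0025
scene upright top a [-0.0011  0.0037  0.0066] 32
scene face 467 [ 0.0328 -0.0012  0.0748] n [ 0.931 -0.021  0.365] tilt 0.374 front-face a at z=.012 0.0574 yr [-0.0308  0.032 ] rms 0.0018
```

View pics/scene_e.png

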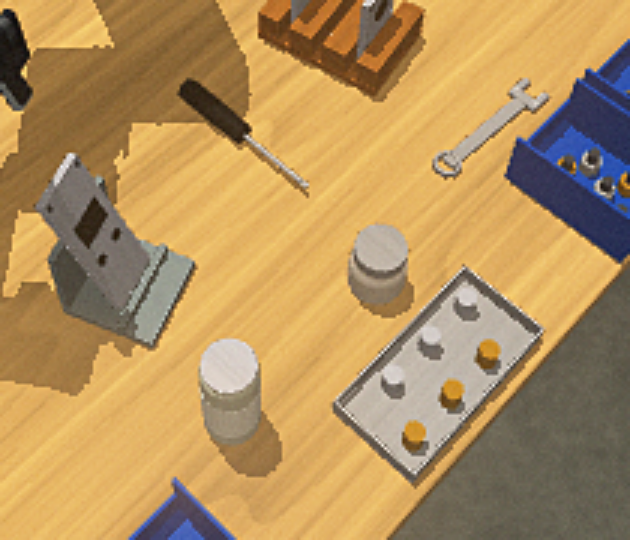

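The panel (about (95, 235)) leans on the upright and the gripper is clear. Tilt is 0.374 rad, the lower edge is at about 52 mm, the centre offset is under 1 mm, and it doesn't move between views.

```bash
python3 -c "
from h import *
robot.hand_in()"
```

```text
the job is handed in; nothing more can be done
```

The rest is back on its foot with the tall panel leaning against its upright, and the job was handed in at about 16.5 s of the 53 s allowed.

**What I did:** I gripped the foot and rolled the rest over its heel to about 60°. I then let the foot settle on the lower finger and lowered it to the bench. I lifted the tall panel out of the middle slot, set its lower edge on the foot behind the ridge, tilted it back onto the upright and let go.

**Last checks, from the scene view:**
- **Panel tilt:** 0.374 rad (allowed 0.2 to 0.5).
- **Lower edge:** about 52 mm from the rest's back face (allowed 36 to 62).
- **Centring and squareness:** about 1 mm off centre and about 0.02 rad off square.
- **Stillness and contact:** nothing moved between the last two captures, and the gripper was about 8 cm clear above.
- **Other things:** the short panels, screwdriver, wrench, jar and can were where they started in the last picture. The mug and bearing were outside it and were not re-measured.

**Disagreements:**
- After release the side camera saw only a sliver of the panel (55 points). Its squareness reading was unusable, but its tilt (0.37 rad) and edge position (within 3 mm) agreed.
- I did not measure the top of the panel directly. From the tilt and edge position, it should be about 10 mm behind the rest's back face.
- The gripper opening read about 4 mm low on the 12 mm foot, but the pictures and lifts showed both grips were sound.

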